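# Load, lock and switch the sauce warmer

### The job

Load the steam warmer safely: first turn its rotary isolator off, then stand every small steel sauce pot upright on the floor of the warmer's well. When all are in, shut the lid, turn the lock collar on it to the locked mark, and last of all turn the isolator back on, leaving everything else on the counter where it is.

Things in the scene. Friction and masses are not known exactly. Their poses are not given: they have to be found in the camera images.
- warmer: steam warmer, a fixed open metal box 240 (its x) x 220 (its y) mm outside with 8 mm walls, rim 100 mm above the counter. Origin: centre of its underside on the counter. Inside is the well, 224 x 204 mm, 70 mm deep, with a flat bare floor. The lid is hinged along the upper edge of its +y side (the robot's left).
- well (a point): centre of the well's floor, 30 mm above the counter; axes as the warmer's.
- lid (a joint): angle of the lid hinge (rad): 0 = shut, resting on the rim; grows as it opens, to 2.0. Starts open, leaning slightly outward past upright (1.7 to 1.9). The lid is a plate 240 x 220 x 12 mm, 0.4 kg; the hinge is stiff with friction (about 0.6 N m), so the lid stays where it is left and must be pushed all the way down (under 8 N at its free edge).
- lid_hinge (a point): midpoint of the lid's hinge line at rim height (100 mm above the counter). Turns with the lid: x along the hinge line, -y from the hinge to the free edge (220 mm away), z out of the lid's outer face, which is up when shut.
- lid_push (a point): point on the lid's outer face, 35 mm from the middle of the free edge (185 mm from the hinge): a place to push it shut. Axes as lid_hinge.
- collar (a joint): turn of the lock collar (rad), captive in the middle of the lid's outer face: starts unlocked at 0 to 0.25; grows clockwise as seen from above the shut lid; its stop at 1.2 is the locked mark, where the crossbar's white dashes point at the two black marks on the lid. Stays where left (friction 0.12 N m).
- collar_grip (a point): on the collar's axis, the middle of the upper part of its crossbar, 48 mm above the lid's underside. The collar is a ring 84 mm across and 12 mm high; on it stands an upright black crossbar 88 mm long (x), 13 mm thick (y), 36 mm high, its top 12 mm above this point. Turns with the collar: x along the crossbar, z out of the lid.
- isolator (a joint): turn of the isolator handle (rad): 0 = off, 1.571 = on, stops at both; grows clockwise seen from above. An over-centre detent (up to 0.18 N m) pulls it home to whichever end is nearer once past half way (0.785). Starts on.
- isolator_box: the isolator's fixed grey box 110 x 110 mm, 60 mm high, origin at the centre of its underside on the counter. On its top, beside the handle, a black dash on its +x side marks off and a black dot on its -y side marks on.
- isolator_grip (a point): on the vertical axis of the isolator handle, 93 mm above the counter. The handle: a black disc 60 mm across, its top at 71 mm, and on it an upright bar 14 mm thick (y), 38 mm high, its top 109 mm above the counter, reaching 50 mm from the axis along +x (pointer end, white dash) and 30 mm along -x. Turns with the handle: x along the bar, z up.
- pot0: small lidded steel sauce pot, a plain upright cylinder 48 mm across and 52 mm high with a black button 12 mm across on top (56 mm overall), about 0.16 kg. Origin: centre of its underside; z up. 2 to 4 of the four are present, standing on the counter at the robot's right.
- pot1: small lidded steel sauce pot, a plain upright cylinder 48 mm across and 52 mm high with a black button 12 mm across on top (56 mm overall), about 0.16 kg. Origin: centre of its underside; z up. 2 to 4 of the four are present, standing on the counter at the robot's right.
- pot2: small lidded steel sauce pot, a plain upright cylinder 48 mm across and 52 mm high with a black button 12 mm across on top (56 mm overall), about 0.16 kg. Origin: centre of its underside; z up. 2 to 4 of the four are present, standing on the counter at the robot's right.
- pot3: small lidded steel sauce pot, a plain upright cylinder 48 mm across and 52 mm high with a black button 12 mm across on top (56 mm overall), about 0.16 kg. Origin: centre of its underside; z up. 2 to 4 of the four are present, standing on the counter at the robot's right.
- jar: bystander among the pots: amber glass jar 52 mm across, 85 mm high, origin at the centre of its underside. Leave it.
- bowl: bystander among the pots: small blue bowl 84 mm across, 40 mm high, origin at the centre of its underside. Leave it.
- shaker: bystander: dark steel salt shaker 44 mm across, 75 mm high, at the robot's left, origin at the centre of its underside. Leave it.
- spoon: bystander: spoon lying on the counter at the robot's left. Leave it.

How it is judged (in metres and radians):
On the way, in this order (a step that is already met when the one before it is completed fails the run):
1. the isolator is turned off (value of joint isolator below 0.15 rad), for 0.2 s.
2. every sauce pot present stands in the well, isolator still off (x of pot0 in the frame of well between -0.112 and 0.112 m and y of pot0 in the frame of well between -0.102 and 0.102 m and z of pot0 in the frame of well between -0.008 and 0.008 m and angle between each of pot0, pot1, pot2, pot3's own z axis and vertical below 0.15 rad and x of pot1 in the frame of well between -0.112 and 0.112 m and y of pot1 in the frame of well between -0.102 and 0.102 m and z of pot1 in the frame of well between -0.008 and 0.008 m and x of pot2 in the frame of well between -0.112 and 0.112 m and y of pot2 in the frame of well between -0.102 and 0.102 m and z of pot2 in the frame of well between -0.008 and 0.008 m and x of pot3 in the frame of well between -0.112 and 0.112 m and y of pot3 in the frame of well between -0.102 and 0.102 m and z of pot3 in the frame of well between -0.008 and 0.008 m and value of joint isolator below 0.15 rad), for 0.2 s.
3. the lid is shut (value of joint lid below 0.04 rad and value of joint isolator below 0.15 rad), for 0.2 s.
4. the collar is turned to its locked mark with the lid shut (all of step 3 and value of joint collar above 1.08 rad), for 0.2 s.
5. the isolator is turned on again (value of joint isolator above 1.42 rad), for 0.2 s.
At the end, for the whole second after the job is handed in: Every pot present stands upright (within 0.15 rad) at rest on the well's floor, the lid is shut (joint under 0.04), the collar at its locked mark (over 1.08) and the isolator on (over 1.42) (x of pot0 in the frame of well between -0.112 and 0.112 m and y of pot0 in the frame of well between -0.102 and 0.102 m and z of pot0 in the frame of well between -0.008 and 0.008 m and angle between each of pot0, pot1, pot2, pot3's own z axis and vertical below 0.15 rad and x of pot1 in the frame of well between -0.112 and 0.112 m and y of pot1 in the frame of well between -0.102 and 0.102 m and z of pot1 in the frame of well between -0.008 and 0.008 m and x of pot2 in the frame of well between -0.112 and 0.112 m and y of pot2 in the frame of well between -0.102 and 0.102 m and z of pot2 in the frame of well between -0.008 and 0.008 m and x of pot3 in the frame of well between -0.112 and 0.112 m and y of pot3 in the frame of well between -0.102 and 0.102 m and z of pot3 in the frame of well between -0.008 and 0.008 m and value of joint isolator above 1.42 rad and value of joint lid below 0.04 rad and value of joint collar above 1.08 rad and linear speed of each of pot0, pot1, pot2, pot3 below 0.02 m/s); the robot touches nothing.
It fails at once if a pot is put into the well while the isolator is on and the lid is open (value of joint isolator above 0.8 rad and value of joint lid above 0.3 rad and ((x of pot0 in the frame of well between -0.112 and 0.112 m and y of pot0 in the frame of well between -0.102 and 0.102 m and z of pot0 in the frame of well between -0.008 and 0.008 m and angle between pot0's own z axis and vertical below 0.15 rad) or (x of pot1 in the frame of well between -0.112 and 0.112 m and y of pot1 in the frame of well between -0.102 and 0.102 m and z of pot1 in the frame of well between -0.008 and 0.008 m and angle between pot1's own z axis and vertical below 0.15 rad) or (x of pot2 in the frame of well between -0.112 and 0.112 m and y of pot2 in the frame of well between -0.102 and 0.102 m and z of pot2 in the frame of well between -0.008 and 0.008 m and angle between pot2's own z axis and vertical below 0.15 rad) or (x of pot3 in the frame of well between -0.112 and 0.112 m and y of pot3 in the frame of well between -0.102 and 0.102 m and z of pot3 in the frame of well between -0.008 and 0.008 m and angle between pot3's own z axis and vertical below 0.15 rad))).
It fails at once if a bystander is moved more than 5 cm (distance of any of jar, bowl, shaker, spoon from where it was at the start of the episode above 0.05 m).
Of pot0, pot1, pot2, pot3 only 2 to 4 are there at a start; the rules pass over those that are not, and their reading is None.
At some moment in a run one of pot0, pot1, pot2, pot3 may be knocked a few centimetres aside while the robot is not near it.
It also fails if it takes over 210 s, if anything falls off the work surface, if the arm or the gripper's body presses on something with over 40 N, if the wrist force passes 120 N, or if a joint passes its speed limit or range.

### The arm

A 6-joint arm with a two-finger parallel gripper is mounted at the origin on the work surface. World frame = base frame: x ahead of the robot, y to its left, z up, the work surface at z = 0. Lengths are in mm, angles in degrees, forces in N, time in s.
With the tool pointing down it reaches from about 300 to 850 mm from the base axis. Payload 4.2 kg.
Tool frame: the origin (TCP) lies on the centre line of the jaws, within the pads' length; the fingertips stand 11 mm ahead of it and the grasp point (between the pads) lies 8 mm behind it; z points along the fingers, y is the line along which they close (so a half turn about z gives the same grasp; the last joint's range is limited). The gripper opens to 91 mm and grips with 3 to 60 N. Pads are 32 mm wide; open, the fingers measure 118 mm over their backs; the gripper's body (76 mm by 178 mm) begins 60 mm behind the grasp point.
Start: joints at [-1.146, 18.312, 89.639, -0, 72.044, -1.146], TCP at [575.015, 0, 224.976] pointing down, gripper open.
Joint ranges: [-177.97, 177.97], [-48.28, 115.42], [12.27, 149.76], [-77.06, 257.06], [2.81, 150.46], [-146.56, 146.56]. Speed limits (degrees/s): [147.25, 147.25, 180, 180, 180, 180].

### API

Orientations are given as [roll, pitch, yaw] about the fixed x, y, z axes, in that order (R = Rz(yaw) Ry(pitch) Rx(roll)).
In Python, from workcell import env, grab_frame, camera_model, models gives the robot as it stands.
- The arm moves only by the shell command python3 -m crank 'ROWS' [FORCE]. ROWS is text: rows parted by semicolons, each of 7 numbers parted by spaces: the closure, from -1 (fully open) to 1 (shut), so that 0 is half open, then the shift along the tool's x, y, z in mm, then the turn, a rotation vector about the tool's x, y, z in degrees. A call has 1 to 10 rows; each row shifts and turns the commanded pose from where the row before left it, along the tool's axes as they then stand; what a row does not reach is not made up. A row lasts 1/8 s, in which the tool goes at most 62.5 mm and 10.7 degrees, less where a joint would pass 70% of its speed; a pose out of reach is approached as far as the arm can. A call is refused whole if a number of a shift passes 62.5 or a number of a turn 10.7, either way. A call with a gripper value outside its range is refused whole. The fingers move at their own pace and stop on an object; FORCE is the grip in N (left out, the last holds). Time passes only in rows, so rows that do not move let the fingers close. It gives the time, the measured TCP pose, the force, the opening and the grip force at its end, in the units of the state.
- env.state(): the state, without advancing time (a new reading comes with each control period).
- grab_frame(name): name is "scene" or "side" or "wrist"; returns the picture (384x512x3 uint8, blue, green, red); there is no depth.
- camera_model(name): a dict with "K" (3x3 intrinsics, pixels), "R" (3x3) and "t" (3): a world point X has camera coordinates R X + t; the wrist camera has in their place "mount" (4x4, takes a point from camera to tool coordinates, whose origin is the TCP and whose axes are the flange's). Camera axes: x right, y down, z forward; pixel columns grow to the right and rows downward; lengths in mm; the calibration is good to about 2 mm. A picture is of the moment at which its call begins: read the wrist's pose just before it. camera_model takes no time and is no camera call.
- env.job_done(): hands the job in; it is judged then, once.
Trained networks look in the newest picture that a camera, given by its name, has taken for a name from the list of things; names that differ only in an ending like _2 or _b are one class to them, and where a whole thing is asked for, a point or a joint stands for the part that bears it (a point fixed in the world has none). Each returns a list of dicts, best first, with "p" (0 to 1); they miss things now and then, are a little off and sometimes report something else, mostly with a low value. They report only what shows in the picture. A call takes as long as a camera call.
- models.search_frame(name, camera): "point" ([x, y, z] in mm, in world coordinates, good to about 4 mm: the middle of the surface that is visible of it).
The state is a dict: "time_s": time; "qpos": joint angles; "qvel": joint speeds; "effort": joint torques, N m; "ee_pos": TCP position; "ee_rot": TCP orientation; "force": force on the tool from outside, world axes, zero at the start; "torque": the same for the moment, N m; "gripper_width": finger opening in mm; "gripper_force": force on a finger pad.
Only numpy, scipy, OpenCV 4.12 (cv2) and the standard library are available. Lean on these libraries where they do the work, as an engineer would, in place of code of your own. Each camera call takes 0.05 s, during which the arm holds its last target. There are 200 camera calls.

## Working session

There is one attempt and no reset: what is moved stays moved. The work goes in short steps, Python scripts to look and compute and a shell command to move; the robot and the scene stay as the last step left them, time stands still between calls to the robot, and variables do not carry over. Pictures are saved under pics/ and viewed, at most 17 in all, crops included, and the job is handed in when it is done.

```bash
ls; mkdir -p pics
python3 - <<'E'
from workcell import env, grab_frame, camera_model, models
import cv2,numpy as np
a=grab_frame("scene");cv2.imwrite("pics/a.png",a)
for n in ["warmer","lid","collar","isolator","isolator_box","pot0","jar","bowl","shaker","spoon"]:
    print(n,[(np.round(d["point"]),round(d["p"],2)) for d in models.search_frame(n,"scene")])
b=grab_frame("side");cv2.imwrite("pics/b.png",b)
for n in ["warmer","lid","collar","isolator","isolator_box","pot0","jar","bowl"]:
    print(n,[(np.round(d["point"]),round(d["p"],2)) for d in models.search_frame(n,"side")])
print(env.state()); print(camera_model("wrist"))
E
```

```text
pics
warmer [(array([576., 223.,  46.]), 0.96), (array([ 601., -206.,   54.]), 0.46)]
lid [(array([576., 334., 236.]), 0.84)]
collar [(array([560., 369., 205.]), 0.69), (array([ 482., -196.,   81.]), 0.24)]
isolator [(array([524., -30.,  70.]), 0.53), (array([671., -70.,  51.]), 0.31)]
isolator_box [(array([531.,  -9.,  59.]), 0.66)]
pot0 [(array([ 600., -207.,   53.]), 0.86), (array([ 587., -313.,   50.]), 0.85), (array([522., -26.,  67.]), 0.69), (array([ 460., -329.,   50.]), 0.58), (array([665., -72.,  50.]), 0.57)]
jar [(array([ 481., -196.,   81.]), 0.72)]
bowl [(array([ 559., -466.,   27.]), 0.82)]
shaker [(array([429., 378.,  66.]), 0.69), (array([ 482., -195.,   83.]), 0.69), (array([580., 222.,  47.]), 0.39)]
spoon [(array([566., 437.,  14.]), 0.67), (array([ 560., -465.,   25.]), 0.38)]
warmer [(array([567., 283.,  98.]), 0.77)]
lid [(array([566., 284.,  98.]), 0.74), (array([548., 349., 236.]), 0.64)]
collar [(array([557., 350., 205.]), 0.92)]
isolator [(array([504., -30.,  79.]), 0.56)]
isolator_box [(array([503., -14.,  59.]), 0.95), (array([550., 345., 239.]), 0.67)]
p
[... 730 characters left out ...]
00003368e+01]), 'force': array([ 0.59162255,  0.53988866, -0.27392876]), 'torque': array([-0.02578235,  0.01897001,  0.02004309]), 'gripper_force': 0.0, 'gripper_width': 91.50782576434915}
{'K': array([[317.64334763,   0.        , 254.52134551],
       [  0.        , 317.64334763, 189.93236471],
       [  0.        ,   0.        ,   1.        ]]), 'mount': array([[ 7.42322798e-04, -9.63457023e-01, -2.67861929e-01,
         7.60919251e+01],
       [ 9.99998605e-01,  3.14377821e-04,  1.64051773e-03,
         9.67866584e-01],
       [-1.49635848e-03, -2.67862773e-01,  9.63455913e-01,
        -1.60869273e+02],
       [ 0.00000000e+00,  0.00000000e+00,  0.00000000e+00,
         1.00000000e+00]])}
```

View pics/a.png

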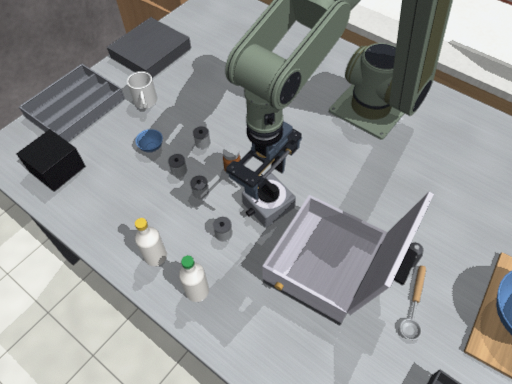

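View pics/b.png

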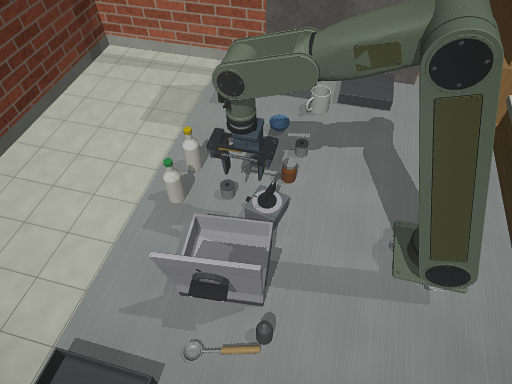

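The pictures show four pots at about px (201,136), (177,164), (199,186) and (222,229) in the scene view. The jar is by the gripper, the isolator at (268,195), and the open warmer on the left. Next I use the wrist camera for the isolator.

```bash
cat > h.py <<'E'
from workcell import env, grab_frame, camera_model, models
import cv2,numpy as np
from scipy.spatial.transform import Rotation as Ro
def pose():
    s=env.state(); return Ro.from_euler('xyz',s['ee_rot'],degrees=True).as_matrix(),np.array(s['ee_pos'])
def cam(n):
    m=camera_model(n)
    if n!='wrist': return m['K'],m['R'],m['t']
    R,p=pose(); M=m['mount']; Rw=R@M[:3,:3]; c=R@M[:3,3]+p
    return m['K'],Rw.T,-Rw.T@c
def shot(n,f):
    C=cam(n); im=grab_frame(n); cv2.imwrite('pics/'+f,im); np.savez('pics/'+f+'.npz',K=C[0],R=C[1],t=C[2]); return im
def w(f,u,v,z):
    d=np.load('pics/'+f+'.npz'); r=d['R'].T@np.linalg.solve(d['K'],[u,v,1]); c=-d['R'].T@d['t']
    return np.round(c+r*(z-c[2])/r[2],1)
def find(name,n,pr=.3):
    return [(np.round(d["point"]),round(d["p"],2)) for d in models.search_frame(name,n) if d['p']>pr]
def tool(target):  # world point -> tool shift
    R,p=pose(); return np.round(R.T@(np.array(target)-p),1)
E
python3 - <<'E'
from h import *
shot('wrist','c.png')
for n in ["isolator","isolator_box","pot0","jar","warmer"]: print(n,find(n,'wrist'))
E
```

```text
isolator [(array([511., -34.,  71.]), 0.84), (array([650., -68.,  53.]), 0.51), (array([ 599., -195.,   19.]), 0.38)]
isolator_box [(array([524., -16.,  60.]), 0.56)]
pot0 [(array([649., -67.,  52.]), 0.9), (array([ 597., -198.,   17.]), 0.56)]
jar [(array([ 478., -180.,   47.]), 0.73)]
warmer [(array([573., 130.,  32.]), 0.69)]
```

View pics/c.png

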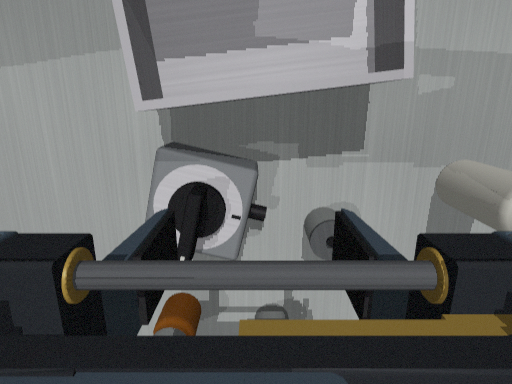

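Run:
```python
from h import *
f='c.png'
for u,v,z in [(197,210,71),(236,217,60),(183,258,109),(199,190,109),(167,145,60),(257,160,60),(240,258,60),(138,110,100),(413,75,100),(332,240,56)]: print(u,v,w(f,u,v,z))
```

```text
197 210 [516.4 -33.3  71. ]
236 217 [556.4 -45.2  60. ]
183 258 [507.8 -68.8 109. ]
199 190 [526.3  -1.  109. ]
167 145 [486.9  33.2  60. ]
257 160 [579.1  17.7  60. ]
240 258 [560.2 -94.5  60. ]
138 110 [474.8  69.  100. ]
413 75 [711.  98. 100.]
332 240 [664.  -74.2  56. ]
```

The wrist image shows the handle disc at (197,210), the pointer dash at (183,258) and the off dash at (236,217). That puts the axis near (518,-31), box yaw near -13°. I will descend over the bar.

```bash
python3 -m crank '-1 -16 -28 0 0 0 6.5; -1 -14 -30 0 0 0 6.5; -1 0 0 40 0 0 0; -1 0 0 40 0 0 0; -1 0 0 40 0 0 0; -1 0 0 17 0 0 0; 0.45 0 0 0 0 0 0; 0.45 0 0 0 0 0 0; 0.45 0 0 0 0 0 0; 0.45 0 0 0 0 0 0' 20
```

```text
time_s: 2.55
ee_pos: [516.1, -26.5, 88.8]
ee_rot: [179.9, -0.0, 77.0]
force: [-0.4, -0.6, -0.4]
gripper_width: 54.2
gripper_force: 0.0
```

```bash
python3 -m crank '0.45 -4 3 0 0 0 0; 0.45 0 0 0 0 0 0; 0.45 0 0 0 0 0 0; 0.45 0 0 0 0 0 0; 0.45 0 0 0 0 0 -5; 0.45 0 0 0 0 0 -10; 0.45 0 0 0 0 0 -10' 20
```

```text
time_s: 3.42
ee_pos: [514.5, -29.7, 87.5]
ee_rot: [-179.6, -0.2, 102.2]
force: [-6.9, 4.2, 5.4]
gripper_width: 25.2
gripper_force: 5.2
```

```bash
python3 -m crank '0.45 0 0 0 0 0 -10; 0.45 0 0 0 0 0 -10; 0.45 0 0 0 0 0 -10; 0.45 0 0 0 0 0 -10' 20; python3 -m crank '0.45 0 0 0 0 0 -10; 0.45 0 0 0 0 0 -10; 0.45 0 0 0 0 0 -5; 0.45 0 0 0 0 0 0' 20
```

```text
time_s: 3.92
ee_pos: [515.8, -30.9, 87.4]
ee_rot: [-179.9, -0.2, 142.3]
force: [0.6, 0.1, -0.3]
gripper_width: 25.7
gripper_force: 0.1
time_s: 4.42
ee_pos: [517.6, -31.0, 88.0]
ee_rot: [180.0, 0.0, 166.9]
force: [-0.2, -0.8, -0.0]
gripper_width: 24.9
gripper_force: 0.0
```

```bash
python3 -m crank '0.2 0 0 -20 0 0 0; -0.2 0 0 -40 0 0 0; -1 0 0 -50 0 0 10; -1 0 0 -50 0 0 10; -1 0 0 -40 0 0 10; -1 0 0 0 0 0 10; -1 0 0 0 0 0 10; -1 0 0 0 0 0 10; -1 0 0 0 0 0 10; -1 0 0 0 0 0 7'
python3 - <<'E'
from h import *
print(tool([560,-130,290]))
E
```

```text
time_s: 5.68
ee_pos: [517.5, -31.0, 287.9]
ee_rot: [-180.0, -0.0, 89.7]
force: [0.5, -0.5, 0.1]
gripper_width: 91.4
gripper_force: 0.0
[-98.7  43.1  -2.1]
```

```bash
python3 -m crank '-1 -50 22 0 0 0 0; -1 -49 21 0 0 0 0; -1 0 0 0 0 0 0'
python3 - <<'E'
from h import *
shot('wrist','d.png'); print(find('pot0','wrist'),find('jar','wrist'))
shot('scene','e.png'); print(find('pot0','scene'),find('isolator','scene'))
E
```

```text
time_s: 6.05
ee_pos: [561.4, -132.8, 287.0]
ee_rot: [-180.0, 0.0, 89.7]
force: [0.0, 0.3, -0.7]
gripper_width: 91.3
gripper_force: 0.0
[(array([ 458., -337.,   51.]), 0.79), (array([658., -77.,  52.]), 0.77), (array([ 597., -211.,   55.]), 0.68), (array([ 584., -328.,   52.]), 0.59)] [(array([ 482., -190.,   87.]), 0.64)]
[(array([669., -72.,  50.]), 0.75), (array([ 473., -333.,   30.]), 0.68), (array([ 588., -312.,   50.]), 0.67), (array([ 604., -206.,   54.]), 0.62)] [(array([528., -30.,  84.]), 0.91)]
```

View pics/d.png

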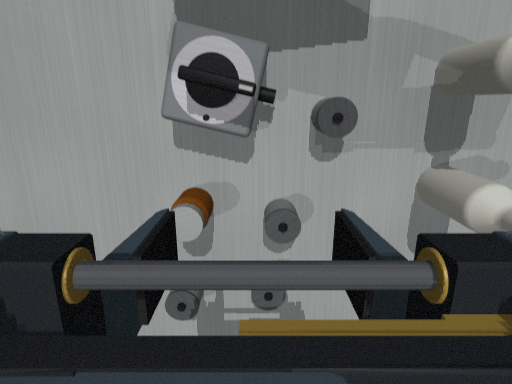

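View pics/e.png

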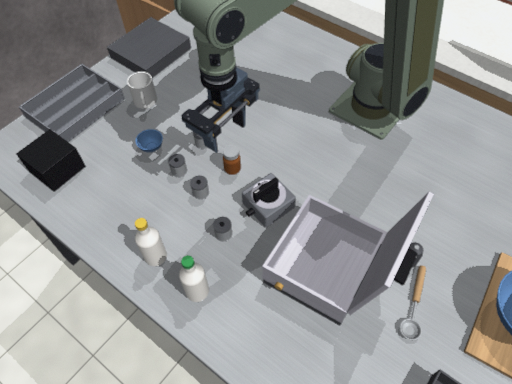

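Run:
```python
from h import *
for u,v in [(338,118),(283,228),(268,296),(182,307)]: print(w('d.png',u,v,56))
for u,v in [(199,181),(222,223),(177,158)]: print('s',w('e.png',u,v,56))
for u,v in [(313,202),(264,262),(342,315),(387,231)]: print('rim',w('e.png',u,v,100))
for u,v in [(212,80)]: print(w('d.png',u,v,71))
for u,v in [(248,88),(182,70)]: print(w('d.png',u,v,109))
```

```text
[663.7 -76.3  56. ]
[ 600.2 -218.4   56. ]
[ 581.1 -321.4   56. ]
[ 458.5 -338.8   56. ]
s [ 597.8 -215.5   56. ]
s [661.9 -75.4  56. ]
s [ 575.8 -321.9   56. ]
rim [486.2  91.3 100. ]
rim [699.5  94.2 100. ]
rim [695.6 311.7 100. ]
rim [444.9 286.4 100. ]
[515.5 -33.3  71. ]
[556.6 -43.5 109. ]
[490.6 -26.  109. ]
```

Isolator is off, handle along its dash. Pot buttons in the wrist view at (338,118), (283,228), (268,296), (182,307) give good positions. First pot: (599,-217).

```bash
python3 -m crank '-1 -42 19 0 0 0 0; -1 -42 19 30 0 0 0; -1 0 0 60 0 0 0; -1 0 0 60 0 0 0; -1 0 0 60 0 0 0; -1 0 0 40 0 0 0; -1 0 0 13 0 0 0; 0.3 0 0 0 0 0 0; 0.3 0 0 0 0 0 0' 20; python3 -m crank '0.3 0 0 0 0 0 0; 0.3 0 0 0 0 0 0; 0.3 0 0 0 0 0 0; 0.3 0 0 0 0 0 0; 0.3 0 0 0 0 0 0'
```

```text
time_s: 7.48
ee_pos: [600.2, -214.4, 27.2]
ee_rot: [179.8, 0.1, 90.0]
force: [-0.5, -0.3, 0.0]
gripper_width: 74.5
gripper_force: 0.0
time_s: 8.1
ee_pos: [598.9, -214.2, 25.7]
ee_rot: [180.0, 0.0, 90.0]
force: [-1.0, 0.1, 5.8]
gripper_width: 47.9
gripper_force: 20.0
```

```bash
python3 -m crank '0.3 0 0 -30 0 0 0; 0.3 0 0 -50 0 0 0; 0.3 0 0 -50 0 0 0; 0.3 20 0 -50 0 0 0; 0.3 50 0 -40 0 0 0; 0.3 58 0 -15 0 0 0; 0.3 58 0 0 0 0 0; 0.3 58 0 0 0 0 0; 0.3 58 0 0 0 0 0; 0.3 58 0 0 0 0 0'; python3 -m crank '0.3 0 0 0 0 0 0; 0.3 0 0 0 0 0 0'
python3 - <<'E'
from h import *
shot('wrist','f.png'); print(find('lid','wrist'))
E
```

```text
time_s: 9.35
ee_pos: [598.1, 146.5, 258.0]
ee_rot: [-179.9, 0.0, 90.0]
force: [0.7, -0.2, -1.7]
gripper_width: 47.7
gripper_force: 20.0
time_s: 9.6
ee_pos: [598.3, 144.5, 258.1]
ee_rot: [-179.9, 0.1, 90.0]
force: [-0.1, -0.4, -1.6]
gripper_width: 47.3
gripper_force: 20.0
[(array([486., 292., 115.]), 0.93)]
```

View pics/f.png

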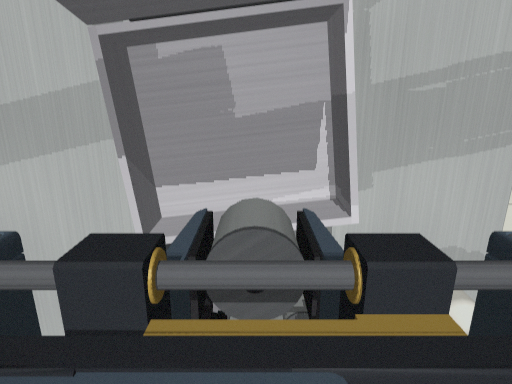

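Run:
```python
from h import *
a,b,c=[w('f.png',u,v,100) for u,v in [(358,220),(91,30),(351,0)]]
print(a,b,c,(a+b)/2,np.degrees(np.arctan2(*(c-b)[1::-1])),np.linalg.norm(c-b),np.linalg.norm(c-a))
for u,v in [(159,207),(330,193),(331,14)]: print(w('f.png',u,v,30))
```

```text
[710.4  98.5 100. ] [449.9 283.3 100. ] [685.5 308.  100. ] [580.15 190.9  100.  ] 5.9849523151154065 236.89121976130733 210.9745482279794
[476.4  89.2  30. ]
[695.8 108.3  30. ]
[683.5 313.4  30. ]
```

Rim corners at (358,220), (91,30) and (351,0) give the well centre at about (580,193) with yaw 6°. Placing the pot at (630,216).

```bash
python3 -m crank '0.3 36 16 0 0 0 0; 0.3 36 16 0 0 0 -6; 0.3 0 0 60 0 0 0; 0.3 0 0 60 0 0 0; 0.3 0 0 45 0 0 0; 0.3 0 0 20 0 0 0; 0.3 0 0 8 0 0 0; 0.3 0 0 4 0 0 0;0.3 0 0 2 0 0 0'; python3 -m crank '0.3 0 0 1 0 0 0; 0.3 0 0 0 0 0 0'
```

```text
time_s: 10.82
ee_pos: [631.5, 216.6, 61.1]
ee_rot: [179.9, -0.0, 96.0]
force: [-0.0, -0.7, -1.6]
gripper_width: 47.2
gripper_force: 20.0
time_s: 11.08
ee_pos: [630.9, 216.9, 59.6]
ee_rot: [179.9, -0.0, 96.0]
force: [-0.3, -0.5, -1.5]
gripper_width: 47.8
gripper_force: 20.0
```

```bash
python3 -m crank '0.3 0 0 3 0 0 0; -0.5 0 0 0 0 0 0; -0.5 0 0 0 0 0 0; -0.5 0 0 0 0 0 0; -0.5 0 0 -20 0 0 0; -0.5 0 0 -50 0 0 0; -1 0 0 -55 0 0 0; -1 0 0 -55 0 0 6; -1 -40 0 -20 0 0 0; -1 -60 0 0 0 0 0'; python3 -m crank '-1 -60 0 0 0 0 0; -1 -60 0 0 0 0 0; -1 -30 0 0 0 0 0; -1 0 0 0 0 0 0; -1 0 0 0 0 0 0'
python3 - <<'E'
from h import *
shot('wrist','g.png'); print(find('pot0','wrist')); print(tool([663,-75,26]))
E
```

```text
time_s: 12.32
ee_pos: [631.7, 117.2, 258.5]
ee_rot: [179.7, -0.1, 90.2]
force: [0.6, -0.0, -1.5]
gripper_width: 91.1
gripper_force: 0.0
time_s: 12.95
ee_pos: [630.6, -32.5, 255.8]
ee_rot: [-180.0, -0.0, 90.0]
force: [1.4, -0.1, 0.4]
gripper_width: 91.2
gripper_force: 0.0
[(array([660., -69.,  53.]), 0.95)]
[-43.2  32.3 229.9]
```

```bash
python3 -m crank '-1 -20 15 0 0 0 0; -1 -21 16 30 0 0 0; -1 0 0 60 0 0 0; -1 0 0 60 0 0 0; -1 0 0 45 0 0 0; -1 0 0 25 0 0 0; -1 0 0 10 0 0 0; 0.3 0 0 0 0 0 0; 0.3 0 0 0 0 0 0; 0.3 0 0 0 0 0 0' 20; python3 -m crank '0.3 0 0 0 0 0 0; 0.3 0 0 0 0 0 0; 0.3 0 0 0 0 0 0; 0.3 0 0 0 0 0 0; 0.3 0 0 -50 0 0 0; 0.3 0 0 -60 0 0 0; 0.3 0 0 -60 0 0 0; 0.3 0 -20 -30 0 0 0'
```

```text
time_s: 14.3
ee_pos: [662.5, -74.3, 27.5]
ee_rot: [179.8, 0.0, 90.0]
force: [-0.0, -0.2, -0.2]
gripper_width: 64.1
gripper_force: 0.0
time_s: 15.3
ee_pos: [643.2, -74.4, 229.0]
ee_rot: [179.7, 0.0, 90.0]
force: [-0.2, -0.1, -1.8]
gripper_width: 47.3
gripper_force: 20.0
```

```bash
python3 -m crank '0.3 56 -23 0 0 0 0; 0.3 56 -24 0 0 0 0; 0.3 56 -24 0 0 0 0; 0.3 56 -23 0 0 0 0; 0.3 56 -22 0 0 0 -6; 0.3 0 0 0 0 0 0; 0.3 0 0 0 0 0 0'
python3 - <<'E'
from h import *
print(tool([526,206,56]))
E
```

```text
time_s: 16.18
ee_pos: [525.4, 205.5, 225.4]
ee_rot: [-179.9, 0.1, 96.0]
force: [-0.2, -1.1, -1.8]
gripper_width: 48.0
gripper_force: 20.0
[  0.6   0.8 169.4]
```

```bash
python3 -m crank '0.3 0 0 60 0 0 0; 0.3 0 0 55 0 0 0; 0.3 0 0 35 0 0 0; 0.3 0 0 12 0 0 0; 0.3 0 0 4 0 0 0;0.3 0 0 2 0 0 0; 0.3 0 0 0 0 0 0; 0.3 0 0 1 0 0 0'; python3 -m crank '-0.5 0 0 0 0 0 0; -0.5 0 0 0 0 0 0; -0.5 0 0 0 0 0 0; -0.5 0 0 -20 0 0 0; -0.5 0 0 -50 0 0 0; -1 0 0 -55 0 0 0; -1 0 0 -55 0 0 6; -1 -40 10 -30 0 0 0; -1 -60 10 0 0 0 0; -1 -60 0 0 0 0 0'; python3 -m crank '-1 -60 0 0 0 0 0; -1 -60 0 0 0 0 0; -1 -60 0 0 0 0 0; -1 -60 0 0 0 0 0; -1 -40 0 0 0 0 0; -1 0 0 0 0 0 0; -1 0 0 0 0 0 0'
python3 - <<'E'
from h import *
shot('wrist','g2.png'); print(find('pot0','wrist'))
shot('scene','g3.png'); print(find('pot0','scene')); print(tool([580,-321,26]))
E
```

```text
time_s: 17.18
ee_pos: [526.9, 205.9, 59.5]
ee_rot: [179.8, -0.0, 96.0]
force: [-2.4, -1.6, 14.0]
gripper_width: 47.9
gripper_force: 20.0
time_s: 18.42
ee_pos: [546.2, 44.3, 267.3]
ee_rot: [179.9, 0.0, 90.1]
force: [1.6, -0.0, -0.7]
gripper_width: 91.3
gripper_force: 0.0
time_s: 19.3
ee_pos: [545.5, -233.6, 266.7]
ee_rot: [-180.0, -0.1, 90.0]
force: [0.6, -0.1, -0.4]
gripper_width: 91.4
gripper_force: 0.0
[(array([ 462., -330.,   48.]), 0.73), (array([ 584., -316.,   53.]), 0.65)]
[(array([634., 218.,  86.]), 0.91), (array([537., 205.,  83.]), 0.91), (array([ 461., -332.,   47.]), 0.6)]
[-88.1  34.  241.2]
```

View pics/g3.png

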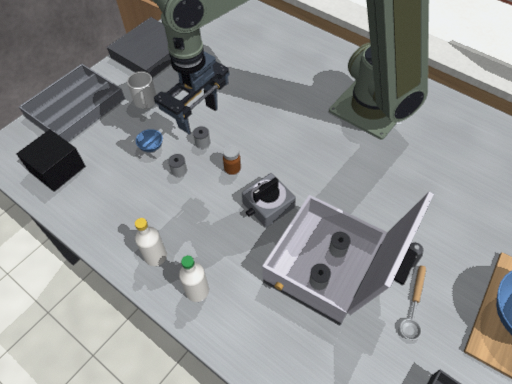

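Both pots stand in the well at (340,241) and (320,273). Next pot at (580,-320).

```bash
python3 -m crank '-1 -43 17 0 0 0 0; -1 -43 17 40 0 0 0; -1 0 0 60 0 0 0; -1 0 0 60 0 0 0; -1 0 0 45 0 0 0; -1 0 0 25 0 0 0; -1 0 0 10 0 0 0; 0.3 0 0 0 0 0 0; 0.3 0 0 0 0 0 0; 0.3 0 0 0 0 0 0' 20; python3 -m crank '0.3 0 0 0 0 0 0; 0.3 0 0 0 0 0 0; 0.3 0 0 0 0 0 0; 0.3 0 0 0 0 0 0; 0.3 0 0 -50 0 0 0; 0.3 0 0 -60 0 0 0; 0.3 0 0 -60 0 0 0; 0.3 0 0 -30 0 0 0;0.3 56 11 0 0 0 0; 0.3 56 11 0 0 0 0'
```

```text
time_s: 20.75
ee_pos: [580.4, -320.6, 28.5]
ee_rot: [179.9, 0.1, 90.0]
force: [0.4, -0.1, -0.3]
gripper_width: 63.8
gripper_force: 0.0
time_s: 22.0
ee_pos: [601.5, -207.5, 226.5]
ee_rot: [-180.0, -0.0, 89.9]
force: [0.2, 0.8, -2.2]
gripper_width: 47.7
gripper_force: 20.0
```

```bash
python3 -m crank '0.3 56 10 0 0 0 0; 0.3 56 10 0 0 0 0; 0.3 56 10 0 0 0 0; 0.3 56 5 0 0 0 0; 0.3 56 0 0 0 0 0; 0.3 56 0 0 0 0 -6; 0.3 0 0 0 0 0 0; 0.3 0 0 0 0 0 0'
python3 - <<'E'
from h import *
print(tool([637,149,57]))
E
```

```text
time_s: 23.0
ee_pos: [636.3, 127.5, 226.2]
ee_rot: [-179.9, 0.0, 96.0]
force: [-0.3, -1.2, -1.7]
gripper_width: 47.5
gripper_force: 20.0
[ 21.4   3.2 169.2]
```

```bash
python3 -m crank '0.3 21 3 30 0 0 0; 0.3 0 0 55 0 0 0; 0.3 0 0 50 0 0 0; 0.3 0 0 25 0 0 0; 0.3 0 0 6 0 0 0;0.3 0 0 2 0 0 0; 0.3 0 0 1 0 0 0; 0.3 0 0 0 0 0 0'; python3 -m crank '-0.5 0 0 0 0 0 0; -0.5 0 0 0 0 0 0; -0.5 0 0 0 0 0 0; -0.5 0 0 -20 0 0 0; -0.5 0 0 -50 0 0 0; -1 0 0 -55 0 0 0; -1 0 0 -55 0 0 6; -1 -40 -20 -30 0 0 0; -1 -60 -20 0 0 0 0; -1 -60 -20 0 0 0 0'; python3 -m crank '-1 -60 -20 0 0 0 0; -1 -60 -20 0 0 0 0; -1 -60 -20 0 0 0 0; -1 -50 -20 0 0 0 0; -1 0 0 0 0 0 0; -1 0 0 0 0 0 0'
python3 - <<'E'
from h import *
shot('wrist','g4.png'); print(find('pot0','wrist')); print(tool([458,-337,26]))
E
```

```text
time_s: 24.0
ee_pos: [637.1, 147.2, 60.3]
ee_rot: [-180.0, 0.0, 95.9]
force: [-4.7, -1.3, 6.4]
gripper_width: 47.6
gripper_force: 20.0
time_s: 25.25
ee_pos: [577.4, -11.0, 268.6]
ee_rot: [179.9, 0.0, 90.1]
force: [0.4, -0.7, -0.2]
gripper_width: 91.2
gripper_force: 0.0
time_s: 26.0
ee_pos: [498.7, -237.3, 268.0]
ee_rot: [180.0, -0.0, 90.0]
force: [-0.4, 0.2, 0.2]
gripper_width: 91.5
gripper_force: 0.0
[]
[-100.6  -41.3  241.9]
```

View pics/g4.png

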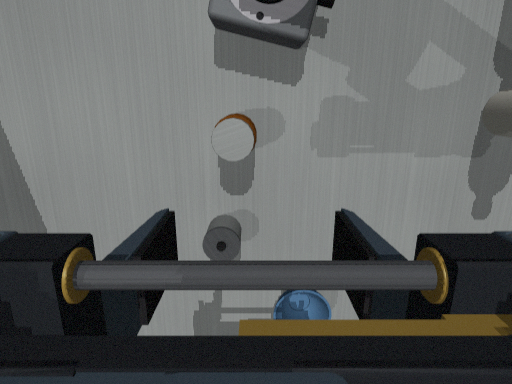

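Run:
```python
from h import *
p=w('g4.png',221,246,56); print(p, tool([p[0],p[1],26])); print(find('jar','wrist'))
```

```text
[ 457.4 -339.2   56. ] [-102.8  -41.9  241.9]
[(array([ 477., -200.,   86.]), 0.64)]
```

Pot button at (221,246) is where it was before: (457,-338). Grasping it.

```bash
python3 -m crank '-1 -51 -21 0 0 0 0; -1 -51 -20 40 0 0 0; -1 0 0 60 0 0 0; -1 0 0 60 0 0 0; -1 0 0 45 0 0 0; -1 0 0 25 0 0 0; -1 0 0 11 0 0 0; 0.3 0 0 0 0 0 0; 0.3 0 0 0 0 0 0; 0.3 0 0 0 0 0 0' 20; python3 -m crank '0.3 0 0 0 0 0 0; 0.3 0 0 0 0 0 0; 0.3 0 0 0 0 0 0; 0.3 0 0 0 0 0 0; 0.3 0 0 -50 0 0 0; 0.3 0 0 -60 0 0 0; 0.3 0 0 -60 0 0 0; 0.3 0 0 -30 0 0 0;0.3 56 11 0 0 0 0; 0.3 56 11 0 0 0 0'; python3 -m crank '0.3 56 10 0 0 0 0; 0.3 56 10 0 0 0 0; 0.3 56 10 0 0 0 0; 0.3 56 10 0 0 0 0; 0.3 56 10 0 0 0 0; 0.3 56 4 0 0 0 -6; 0.3 0 0 0 0 0 0; 0.3 0 0 0 0 0 0'
python3 - <<'E'
from h import *
print(tool([533.5,138,57]))
E
```

```text
time_s: 27.4
ee_pos: [459.9, -336.0, 31.4]
ee_rot: [179.9, 0.1, 90.0]
force: [-0.4, -0.4, 0.5]
gripper_width: 64.2
gripper_force: 0.0
time_s: 28.65
ee_pos: [481.5, -222.5, 229.9]
ee_rot: [179.9, -0.0, 89.9]
force: [0.3, -0.2, -2.2]
gripper_width: 47.7
gripper_force: 20.0
time_s: 29.65
ee_pos: [534.9, 112.2, 229.5]
ee_rot: [-179.9, 0.0, 96.0]
force: [0.7, -0.3, -1.4]
gripper_width: 47.4
gripper_force: 20.0
[ 25.9   1.5 172.5]
```

```bash
python3 -m crank '0.3 25 1 30 0 0 0; 0.3 0 0 55 0 0 0; 0.3 0 0 50 0 0 0; 0.3 0 0 23 0 0 0; 0.3 0 0 6 0 0 0;0.3 0 0 3 0 0 0; 0.3 0 0 2 0 0 0; 0.3 0 0 0 0 0 0'; python3 -m crank '-0.5 0 0 0 0 0 0; -0.5 0 0 0 0 0 0; -0.5 0 0 0 0 0 0; -0.5 0 0 -20 0 0 0; -0.5 0 0 -50 0 0 0; -1 0 0 -55 0 0 0; -1 0 0 -55 0 0 6; -1 -40 0 -30 0 0 0; -1 -40 0 0 0 0 0; -1 0 0 0 0 0 0'
python3 - <<'E'
from h import *
shot('wrist','i.png'); shot('scene','i2.png'); print(find('pot0','scene'))
shot('side','i3.png'); print(find('lid_hinge','side'),find('pot0','side'))
a,b=cv2.imread('pics/i2.png')[150:350,230:480],cv2.imread('pics/i3.png')[190:380,130:380]
cv2.imwrite('pics/ab.png',np.hstack([cv2.resize(a,(400,320)),cv2.resize(b,(400,320))]))
E
```

```text
time_s: 30.65
ee_pos: [534.5, 136.8, 63.6]
ee_rot: [179.8, 0.0, 96.0]
force: [-2.3, -2.9, 5.6]
gripper_width: 47.8
gripper_force: 20.0
time_s: 31.9
ee_pos: [533.5, 55.6, 271.6]
ee_rot: [179.9, 0.0, 89.8]
force: [0.4, 1.3, 0.7]
gripper_width: 91.4
gripper_force: 0.0
[(array([648., 150.,  87.]), 0.93), (array([536., 205.,  86.]), 0.9), (array([540., 134.,  81.]), 0.72), (array([601., 196.,  83.]), 0.69)]
[(array([551., 345., 239.]), 0.91)] [(array([637., 152.,  89.]), 0.71), (array([514., -28.,  86.]), 0.58), (array([534., 146.,  87.]), 0.53)]
```

View pics/ab.png

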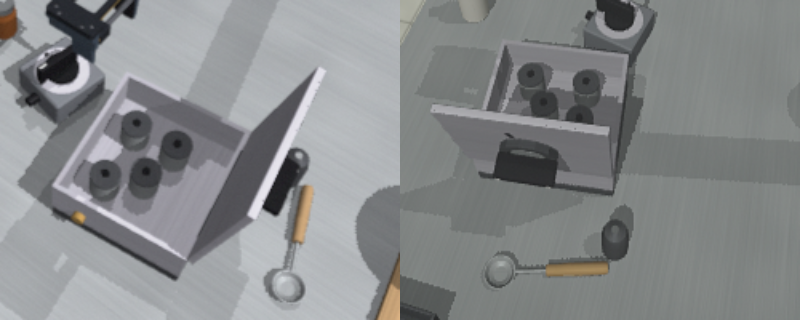

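All four pots stand upright in the well; one was nudged to about (601,196), still fine. Next I triangulate the lid's free-edge corners and shut the lid.

```bash
python3 - <<'E'
from h import *
P=[]
for f in ['i2.png','i3.png']:
    d=np.load('pics/'+f+'.npz'); P.append(d['K']@np.c_[d['R'],d['t']])
X=cv2.triangulatePoints(P[0],P[1],np.array([[431,194],[387.5,283]]).T.astype(float),np.array([[260,265],[150.6,252]]).T.astype(float))
print((X[:3]/X[3]).T)
E
python3 -m crank '1 0 0 -60 0 0 -6; 1 0 0 -60 0 0 0; 1 0 0 -8 0 0 0;1 0 0 0 0 0 0'
```

```text
[[443.37358734 333.91917858 313.60316129]
 [674.42809241 360.55942246 315.77272382]]
time_s: 32.7
ee_pos: [533.6, 58.0, 398.9]
ee_rot: [180.0, -0.0, 96.0]
force: [-0.4, -0.7, -0.6]
gripper_width: 53.8
gripper_force: 0.0
```

```bash
python3 -m crank '1 49 9 0 0 0 0; 1 49 9 0 0 0 0; 1 49 9 0 0 0 0; 1 49 9 0 0 0 0; 1 49 8 0 0 0 0; 1 49 8 0 0 0 0; 1 50 8 0 0 0 0; 1 0 0 0 0 0 0; 1 0 0 0 0 0 0'
python3 - <<'E'
from h import *
print(tool([557.5,406,306])); shot('side','j.png')
E
```

```text
time_s: 33.83
ee_pos: [557.0, 405.6, 397.0]
ee_rot: [-179.8, 0.1, 96.0]
force: [0.6, -0.7, 0.4]
gripper_width: 0.5
gripper_force: 0.0
[ 0.6  0.9 91. ]
```

View pics/j.png

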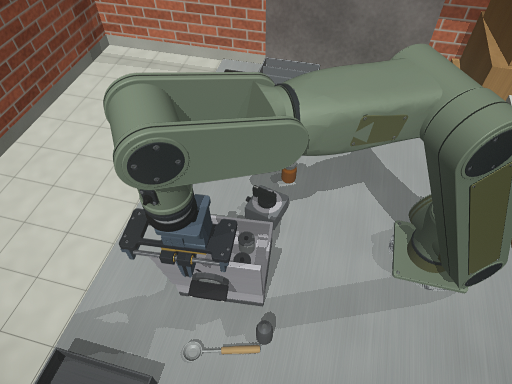

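The fingers are above and behind the lid at about (185,265). Descend and sweep it shut.

```bash
python3 -m crank '1 0 0 45 0 0 0; 1 0 0 46 0 0 0; 1 -20 0 0 0 0 0; 1 -20 0 0 0 0 0; 1 -20 0 0 0 0 0; 1 -17 0 0 0 0 0; 1 0 0 0 0 0 0'; python3 -m crank '1 -13 0 0 0 0 0; 1 -13 0 1 0 0 0; 1 -13 0 1 0 0 0; 1 -12 0 2 0 0 0; 1 -24 0 7 0 0 0; 1 -24 0 9 0 0 0; 1 -22 0 13 0 0 0; 1 -20 0 16 0 0 0'
```

```text
time_s: 34.75
ee_pos: [565.9, 327.0, 309.3]
ee_rot: [179.9, 0.1, 95.9]
force: [0.5, -0.1, 0.1]
gripper_width: 0.4
gripper_force: 0.0
time_s: 35.75
ee_pos: [579.8, 186.3, 258.2]
ee_rot: [-179.9, 0.1, 95.9]
force: [0.6, 2.1, 0.8]
gripper_width: 0.6
gripper_force: 0.7
```

```bash
python3 -m crank '1 -18 0 18 0 0 0; 1 -16 0 20 0 0 0; 1 -9 0 15 0 0 0; 1 -7 0 15 0 0 0; 1 -6 0 16 0 0 0; 1 -5 0 16 0 0 0; 1 -3 0 14 0 0 0; 1 0 0 10 0 0 0;1 0 0 5 0 0 0; 1 0 0 3 0 0 0'
python3 - <<'E'
from h import *
shot('scene','k.png')
E
```

```text
time_s: 37.0
ee_pos: [586.8, 125.6, 127.1]
ee_rot: [180.0, -0.0, 96.0]
force: [0.1, -0.6, 0.6]
gripper_width: 0.8
gripper_force: 0.1
```

View pics/k.png

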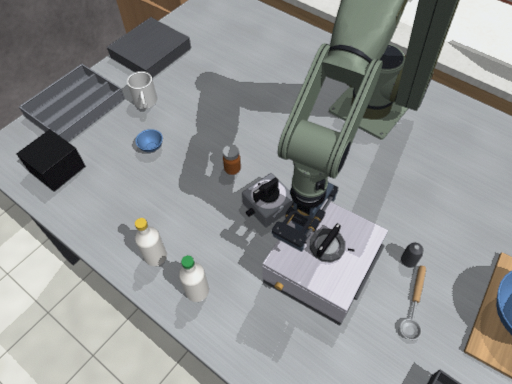

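```bash
python3 -m crank '1 0 0 2 0 0 0; 1 0 0 2 0 0 0; 1 0 0 2 0 0 0; 1 0 0 0 0 0 0'; python3 -m crank '1 0 0 1 0 0 0; 1 0 0 1 0 0 0; 1 0 0 0 0 0 0'
```

```text
time_s: 37.55
ee_pos: [587.1, 125.5, 123.2]
ee_rot: [179.9, -0.0, 96.0]
force: [-3.4, -0.1, 9.1]
gripper_width: 0.6
gripper_force: 4.8
time_s: 37.92
ee_pos: [587.1, 125.5, 123.2]
ee_rot: [179.8, -0.0, 96.0]
force: [-5.4, -0.6, 19.7]
gripper_width: 0.6
gripper_force: 9.6
```

```bash
python3 -m crank '-1 0 0 -30 0 0 0; -1 0 0 -60 0 0 0; -1 0 0 -60 0 0 0; -1 50 0 -20 0 0 0; -1 50 0 0 0 0 0; -1 50 0 0 0 0 0; -1 0 0 0 0 0 0; -1 0 0 0 0 0 0'
python3 - <<'E'
from h import *
im=shot('wrist','l.png'); print(find('collar','wrist'))
E
```

```text
time_s: 38.92
ee_pos: [571.0, 274.3, 289.0]
ee_rot: [-180.0, 0.0, 96.0]
force: [-0.1, -1.7, -0.2]
gripper_width: 77.3
gripper_force: 0.0
[(array([576., 200., 126.]), 0.88)]
```

View pics/l.png

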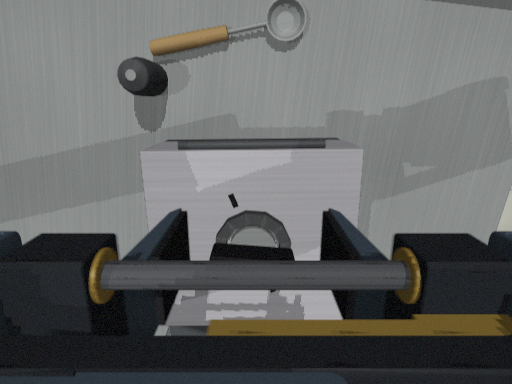

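Run:
```python
from h import *
f='l.png'
for u,v,z in [(213,245,160),(293,249,160),(210,257,160),(295,261,160),(233,200,112),(273,290,112)]: print(w(f,u,v,z))
a,b=w(f,230,194,112),w(f,236,207,112);print(a,b,np.degrees(np.arctan2(*(a-b)[1::-1])))
s=w('k.png',330,240,150);print(s,w('k.png',319,257,160),w('k.png',339,226,160))
```

```text
[537.9 208.8 160. ]
[617.7 212.8 160. ]
[535.8 195.3 160. ]
[621.5 199.9 160. ]
[551.8 242.3 112. ]
[610.  133.7 112. ]
[547.9 248.9 112. ] [555.9 234.5 112. ] 119.05460409907714
[578.8 197.  150. ] [635.7 202.9 160. ] [539.6 195.5 160. ]
```

```bash
python3 -m crank '-1 35 0 -30 0 0 0; -1 35 0 -30 0 0 0; -1 0 0 0 0 0 0; -1 0 0 0 0 0 0'
python3 - <<'E'
from h import *
im=shot('wrist','m.png'); cv2.imwrite('pics/m2.png',cv2.resize(im[110:290,130:380],(750,540)))
E
```

```text
time_s: 39.52
ee_pos: [563.9, 342.7, 348.4]
ee_rot: [-179.9, 0.1, 95.9]
force: [0.4, -0.1, -0.2]
gripper_width: 91.4
gripper_force: 0.0
```

View pics/m2.png

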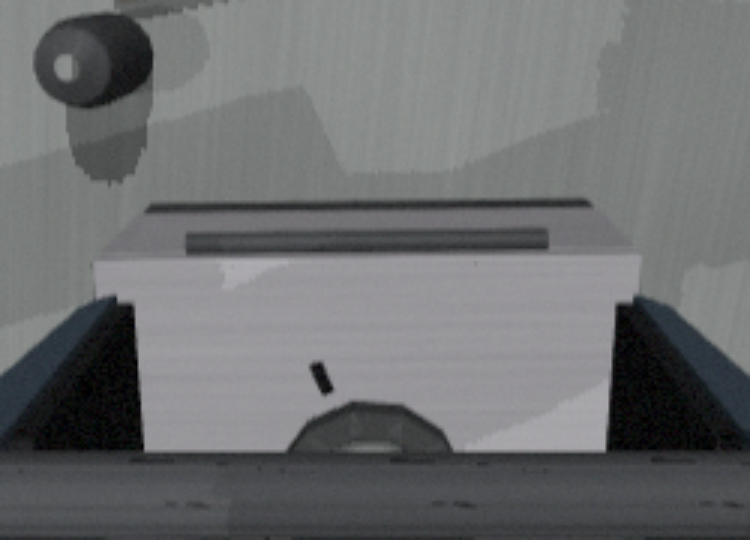

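The picture only shows the far half of the collar ring, with the mark at (320,378). I will move back toward -y to see it whole.

```bash
python3 -m crank '-1 -60 0 0 0 0 0; -1 -60 0 0 0 0 0; -1 -60 0 15 0 0 0; -1 0 0 15 0 0 0; -1 0 0 0 0 0 0'
python3 - <<'E'
from h import *
im=shot('wrist','n.png'); cv2.imwrite('pics/n2.png',cv2.resize(im[30:240,110:390],(800,600)))
E
```

```text
time_s: 40.2
ee_pos: [581.7, 164.2, 317.2]
ee_rot: [-179.8, 0.0, 95.9]
force: [0.1, 0.5, -0.3]
gripper_width: 91.1
gripper_force: 0.0
```

View pics/n2.png

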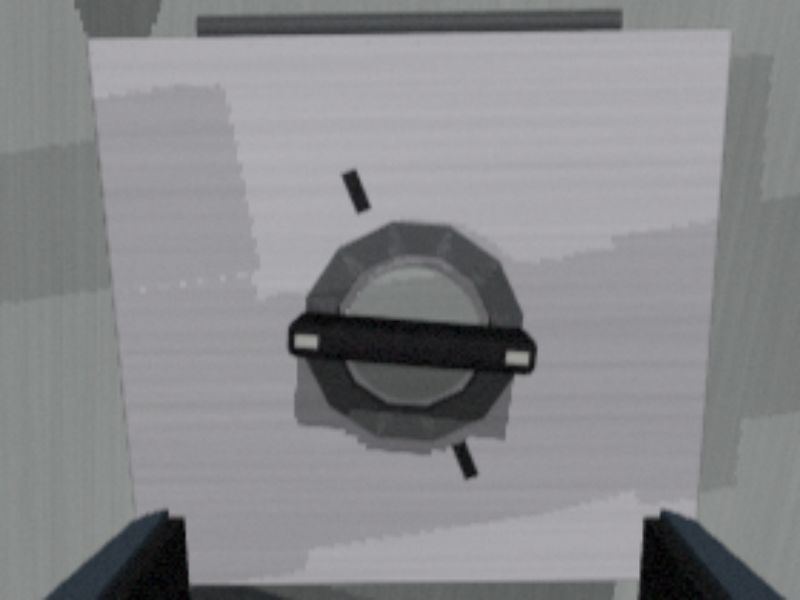

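Run:
```python
from h import *
g=lambda u,v,z:w('n.png',110+u*.35,30+v*.35,z)
a,b=g(306,342,160),g(517,358,160);c,d=g(356,191,112),g(465,461,112)
ang=lambda v:np.degrees(np.arctan2(v[1],v[0]))
print((a+b)/2,ang(b-a),(c+d)/2,ang(d-c),g(414,331,124))
p=(a+b)/2;print(tool([p[0],p[1],0]))
```

```text
[579.35 190.7  160.  ] 1.5377723846974514 [579.55 190.85 112.  ] -62.056965576617074 [579.9 192.6 124. ]
[ 25.5   0.5 318.2]
```

```bash
python3 -m crank '-1 26 0 0 0 0 0; -1 0 0 0 0 0 -10.5; -1 0 0 0 0 0 -10.5; -1 0 0 0 0 0 -10.5; -1 0 0 20 0 0 -10.5; -1 0 0 20 0 0 -10.5; -1 0 0 20 0 0 -10.5; -1 0 0 20 0 0 -10.5; -1 0 0 20 0 0 -10.5; -1 0 0 20 0 0 -1.5'
python3 - <<'E'
from h import *
print(tool([579.5,191.3,142]),env.state()['ee_rot'])
E
```

```text
time_s: 41.5
ee_pos: [579.9, 192.8, 198.9]
ee_rot: [180.0, 0.1, -178.3]
force: [0.1, -0.1, -0.3]
gripper_width: 91.2
gripper_force: 0.0
[ 0.6 -1.5 56.9] [ 1.79969524e+02  5.67140206e-02 -1.78270783e+02]
```

```bash
python3 -m crank '-1 0 -1 35 0 0 0; -1 0 0 18 0 0 0; -1 0 0 3 0 0 0; 0.8 0 0 0 0 0 0; 0.8 0 0 0 0 0 0; 0.8 0 0 0 0 0 0; 0.8 0 0 0 0 0 0; 0.8 0 0 0 0 0 0; 0.8 0 0 0 0 0 0; 0.8 0 0 0 0 0 0' 15; python3 -m crank '0.8 0 0 0 0 0 0; 0.8 0 0 0 0 0 0; 0.8 0 0 0 0 0 0'
```

```text
time_s: 42.75
ee_pos: [579.9, 190.0, 143.1]
ee_rot: [180.0, 0.0, -178.5]
force: [0.6, -0.1, 0.9]
gripper_width: 24.0
gripper_force: 0.0
time_s: 43.12
ee_pos: [579.9, 190.9, 143.1]
ee_rot: [179.9, 0.0, -178.5]
force: [-0.1, 4.5, -1.0]
gripper_width: 13.1
gripper_force: 15.0
```

Gripped on 13 mm. Turning clockwise 64°.

```bash
python3 -m crank '0.8 0 0 0 0 0 7; 0.8 0 0 0 0 0 8; 0.8 0 0 0 0 0 8; 0.8 0 0 0 0 0 8'; python3 -m crank '0.8 0 0 0 0 0 8; 0.8 0 0 0 0 0 8; 0.8 0 0 0 0 0 8; 0.8 0 0 0 0 0 7; 0.8 0 0 0 0 0 2; 0.8 0 0 0 0 0 0'
python3 - <<'E'
from h import *
print(env.state()['torque'])
E
```

```text
time_s: 43.62
ee_pos: [579.5, 189.6, 143.1]
ee_rot: [-179.9, -0.0, 150.3]
force: [-0.4, 0.3, -0.9]
gripper_width: 12.8
gripper_force: 15.0
time_s: 44.38
ee_pos: [578.6, 188.7, 143.1]
ee_rot: [-179.8, 0.1, 117.6]
force: [-5.4, -3.8, 3.2]
gripper_width: 13.2
gripper_force: 15.0
[-0.30656499  0.6232266   0.32237127]
```

```bash
python3 -m crank '-0.3 0 0 0 0 0 0; -0.3 0 0 0 0 0 0; -0.3 0 0 0 0 0 0; -0.3 0 0 0 0 0 0; -1 0 0 -40 0 0 0; -1 0 0 -50 0 0 7; -1 0 0 -50 0 0 7; -1 0 0 -35 0 0 8; -1 -27 0 0 0 0 6; -1 0 0 0 0 0 0'
python3 - <<'E'
from h import *
im=shot('wrist','o.png'); cv2.imwrite('pics/o2.png',cv2.resize(im[30:240,110:390],(800,600)))
E
```

```text
time_s: 45.62
ee_pos: [582.7, 162.1, 318.7]
ee_rot: [179.9, 0.0, 89.4]
force: [-0.5, -0.3, -0.8]
gripper_width: 91.4
gripper_force: 0.0
```

View pics/o2.png

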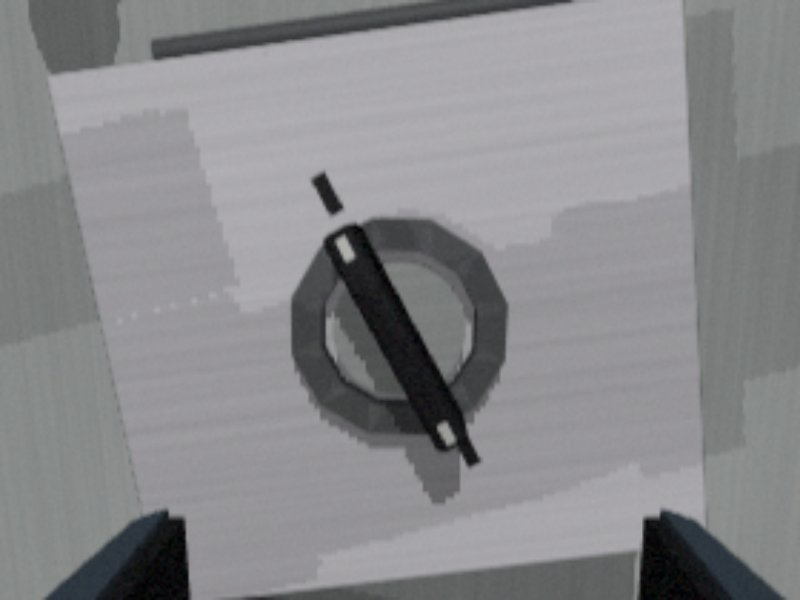

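Collar locked: dashes point at the marks (320,178) and (473,462). Last, the isolator.

```bash
python3 -m crank '-1 -50 -16 0 0 0 0; -1 -50 -16 0 0 0 0; -1 -50 -16 0 0 0 0; -1 -44 -16 0 0 0 -6.5; -1 0 0 0 0 0 -10; -1 0 0 0 0 0 -10; -1 0 0 0 0 0 -10; -1 0 0 0 0 0 -10; -1 0 0 0 0 0 -10; -1 0 0 30 0 0 -10'; python3 -m crank '-1 0 0 40 0 0 -10; -1 0 0 40 0 0 0; -1 0 0 0 0 0 0'
python3 - <<'E'
from h import *
print(tool([518.5,-32,88]))
E
```

```text
time_s: 46.92
ee_pos: [518.2, -29.6, 289.3]
ee_rot: [179.9, 0.2, 156.4]
force: [0.5, -0.1, 0.3]
gripper_width: 91.4
gripper_force: 0.0
time_s: 47.3
ee_pos: [514.7, -29.5, 205.2]
ee_rot: [-180.0, -0.4, 166.1]
force: [-0.9, -0.4, 0.6]
gripper_width: 90.7
gripper_force: 0.0
[ -5.2  -1.4 117.1]
```

```bash
python3 -m crank '-1 -4 -2 50 0 0 0; -1 0 0 45 0 0 0; -1 0 0 21 0 0 0; 0.45 0 0 0 0 0 0; 0.45 0 0 0 0 0 0; 0.45 0 0 0 0 0 0; 0.45 0 0 0 0 0 0; 0.45 0 0 0 0 0 0; 0.45 0 0 0 0 0 0; 0.45 0 0 0 0 0 0' 20; python3 -m crank '0.45 0 0 0 0 0 5; 0.45 0 0 0 0 0 10; 0.45 0 0 0 0 0 10; 0.45 0 0 0 0 0 10'; python3 -m crank '0.45 0 0 0 0 0 10; 0.45 0 0 0 0 0 10;0.45 0 0 0 0 0 10; 0.45 0 0 0 0 0 10; 0.45 0 0 0 0 0 10; 0.45 0 0 0 0 0 5; 0.45 0 0 0 0 0 0'
```

```text
time_s: 48.55
ee_pos: [520.1, -33.2, 92.1]
ee_rot: [-180.0, -0.0, 166.0]
force: [0.2, -0.8, -0.6]
gripper_width: 25.9
gripper_force: 0.0
time_s: 49.05
ee_pos: [520.1, -37.1, 92.1]
ee_rot: [-179.7, 0.3, 130.9]
force: [-0.9, -13.3, -0.2]
gripper_width: 24.9
gripper_force: 5.8
time_s: 49.92
ee_pos: [519.7, -33.2, 91.9]
ee_rot: [-179.9, 0.0, 76.1]
force: [-0.8, 0.6, -0.4]
gripper_width: 25.0
gripper_force: 0.5
```

```bash
python3 -m crank '0.2 0 0 -20 0 0 0; -0.2 0 0 -40 0 0 0; -1 0 0 -50 0 0 0; -1 0 0 -50 0 0 0; -1 -40 0 -20 0 0 0; -1 -50 0 0 0 0 0; -1 0 0 0 0 0 0; -1 0 0 0 0 0 0'
python3 - <<'E'
from h import *
a=shot('wrist','p.png'); b=shot('scene','q.png'); print(find('isolator','wrist'))
cv2.imwrite('pics/pq.png',np.hstack([cv2.resize(a,(400,300)),cv2.resize(b[130:330,210:476],(400,300))]))
E
```

```text
time_s: 50.92
ee_pos: [498.4, -120.2, 272.0]
ee_rot: [-180.0, -0.0, 76.0]
force: [-0.0, -0.7, -0.2]
gripper_width: 91.2
gripper_force: 0.0
[(array([510., -38.,  74.]), 0.59)]
```

View pics/pq.png

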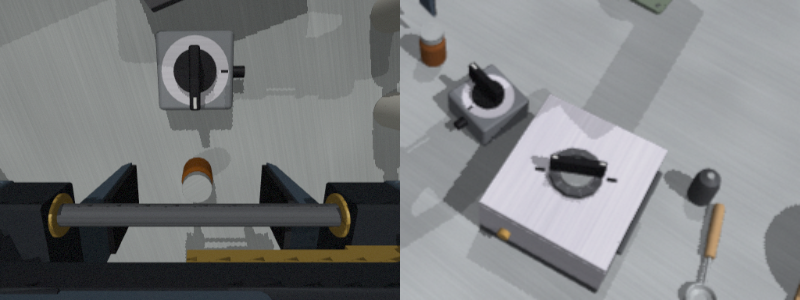

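The isolator points straight at its on side (195,103), the lid is shut and the collar is on its marks. Handing in.

```bash
python3 -c "
from workcell import env
print(env.job_done())"
```

```text
the job is handed in; nothing more can be done
None
```

The job is handed in: all four pots stand in the well, the lid is shut, the collar is at its locked mark and the isolator is back on, all confirmed in the last pictures except the pots, last seen upright just before the lid was shut; the judge returned no verdict.

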